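# Lock the microphone mount foot into the swing arm's strut

## Task

Take the hammer-head foot of the microphone mount off the desk, put its head down through the slot of the strut on the swing arm, over the middle of the spring plate, press it down against the spring until the head is below the lips, and give it a quarter turn so that the head lies square across under both lips. Then, still holding it, pull it up steadily with about 12 N for about a second to prove that it has caught, and let go, leaving it upright and locked there. Work gently: never load the strut with more than 25 N, and leave the other things on the desk where they are.

Things in the scene. Friction and masses are not known exactly. Their poses are not given: they have to be found in the camera images.
- foot_grip (a point): Centre of the flat black grip (32 x 20 mm, 42 mm high) of the loose mount foot (about 140 g), 44 mm above its underside; above it a steel stud 15 mm thick, to 78 mm. The foot stands upright on the desk on its hammer head. Axes: x along the 32 mm side, y across the 20 mm side (the two faces to grasp), z up. A half turn makes no difference.
- foot_head (a point): Centre of the underside of the foot's steel hammer head, 44 mm below foot_grip, same axes. The head is 32 mm along x, 19 mm along y, 9 mm high; over it a round shank 16 mm thick up to the grip's lower edge, 23 mm above the underside.
- foot: The mount foot itself; its origin and axes are those of foot_head.
- slot_seat (a point): The place for the foot: middle of the strut's slot, over the middle of the spring plate, level with the top of the lips, 71 mm above the desk. Axes: x along the slot towards the swing arm's post, y across it, z up. The slot is 22 mm wide. The head can turn with its underside 15.5 to 20 mm below this point; once turned and let up it rests at 15 mm.
- swing_arm: The fixed swing arm (it does not swing) with the strut, a steel channel 240 mm long, 46 mm wide outside, 41 mm inside, seat half-way along. Origin on the desk straight below slot_seat, same axes. Behind the strut a black boom (34 mm wide, top at 63 mm) runs to a post 143 mm high, 300 mm behind the seat.
- strut_lips: The two lips of the strut, each 240 mm long and 6 mm thick, 22 mm apart; origin and axes as swing_arm.
- speaker_mid (a point): Centre of the cream plastic speaker cube, 90 mm, a bystander.
- plug_mid (a point): Chrome phone plug lying on the desk, 64 mm long and 14 mm thick, a bystander; the point is 7 mm up where the thick sleeve meets the thin tip.
- heatsink_mid (a point): Centre of the finned aluminium heatsink, 60 x 44 mm, 26 mm high, a bystander.
- fuse_cap_mid (a point): Centre of the red fuse cap, 20 mm in diameter, 19 mm high, a bystander.
- mug_mid (a point): Centre of the white mug, 80 mm in diameter, 92 mm high, a bystander.
- driver_grip (a point): The grip of a screwdriver lying on the desk, a bystander.
- spring_plate (a joint): How far the brass spring plate (84 mm along the slot, seen through it) is pressed down, m: 0 free, its face 11 mm below the lips' top; 0.009 at its hard stop. It gives 1 mm per N. The head can turn when it is pressed 4.5 to 9 mm (about 5 to 8 N on the plate).
There are look-alikes about, which are no part of the job. What is shaped like the foot but purple is not meant.

How it is judged:
By the outcome, as a careful person would: the job done as asked, in the order asked, and still so for the second after the job is handed in, with the robot touching nothing.
It also fails if it takes over 72 s, if anything falls off the work surface, if the arm or the gripper's body presses on something with over 40 N, if the wrist force passes 120 N, or if a joint passes its speed limit or range.

## Robot

A 7-joint arm with a two-finger parallel gripper is mounted at the origin on the work surface. World frame = base frame: x ahead of the robot, y to its left, z up, the work surface at z = 0. Lengths are in mm, angles in rad, forces in N, time in s.
With the tool pointing down it reaches from about 425 to 825 mm from the base axis. Payload 3.6 kg.
Tool frame: the origin (TCP) lies at the very end of the fingers, on their centre line; the grasp point (between the pads) lies 19 mm behind it; z points along the fingers, y is the line along which they close (so a half turn about z gives the same grasp; the last joint's range is limited). The gripper opens to 85 mm and grips with 20 to 120 N. Pads are 22 mm wide; open, the fingers measure 114 mm over their backs; the gripper's body (76 mm by 85 mm) begins 54 mm behind the grasp point. The pads swing forward as they close: fully open they stand 13 mm farther back than shut.
Start: joints at [1.121, 0.615, -0.013, 1.423, 0.008, 1.103, -0.04], TCP at [267.305, -592.462, 231.297] pointing down, gripper open.
Joint ranges: [-3.12, 3.12], [-0.3, 2.06], [-1.34, 1.32], [0.26, 2.42], [-1.36, 4.5], [0.01, 1.98], [-2.84, 2.84]. Speed limits (rad/s): [2.79, 2.79, 3.14, 3.14, 3.14, 3.14, 3.14].

## Interface

Orientations are given as a 3x3 rotation matrix whose columns are the frame's x, y, z axes.
In Python, from bench import readout, camera, get_calibration, sign_off gives the robot as it stands.
- The arm moves only by the tool drive_tool, never from a script. Its argument "steps" is a list that holds one entry, the list of rows, each a list of 7 numbers: the shift along the world's x, y, z in cm, then the turn, a rotation vector about the world's x, y, z in rad, then the opening, from 0 (shut) to 1 (fully open). A call has 1 to 5 rows; each row shifts and turns the commanded pose from where the row before left it; what a row does not reach is not made up. A row lasts 1/10 s, in which the tool goes at most 50 mm and 8.59 degrees, less where a joint would pass 70% of its speed; a pose out of reach is approached as far as the arm can. A call is refused whole if a number of a shift passes 5 or a number of a turn 0.15, either way. A call with a gripper value outside its range is refused whole. The fingers move at their own pace and stop on an object; "newtons" is the grip in N (left out, the last holds). Time passes only in rows, so rows that do not move let the fingers close. It gives the time, the measured TCP pose, the force, the opening and the grip force at its end, in the units of the state.
- readout.sense(): the state, without advancing time (a new reading comes with each control period).
- camera(name): name is "scene" or "top" or "wrist"; returns the picture (480x640x3 uint8, blue, green, red); there is no depth.
- get_calibration(name): a dict with "fx", "fy", "cx", "cy" (pixels), "k1" (the pictures are not rectified: a ray, as slopes to the right and down, at radius r is drawn at 1 + k1 r^2 times it, then the intrinsics apply), "camera_from_world" (4x4, takes a point from world to camera coordinates). Camera axes: x right, y down, z forward; pixel columns grow to the right and rows downward; lengths in mm; the calibration is good to about 2 mm. A picture is of the moment at which its call begins: read the wrist's pose just before it. get_calibration takes no time and is no camera call; for the wrist camera it gives the pose at the moment of the call.
- sign_off(): hands the job in; it is judged then, once.
The state is a dict: "time_s": time; "joints": joint angles; "qd": joint speeds; "effort": joint torques, N m; "tcp_pos": TCP position; "ee_rot": TCP orientation; "force": force on the tool from outside, world axes, zero at the start; "torque": the same for the moment, N m; "grip_width": finger opening in mm; "grasp_force": force on a finger pad.
Only numpy, scipy, OpenCV 4.12 (cv2) and the standard library are available. Lean on these libraries where they do the work, as an engineer would, in place of code of your own. Each camera call takes 0.05 s, during which the arm holds its last target. There are 200 camera calls.

## Working session

There is one attempt and no reset: what is moved stays moved. The work goes in short steps, Python scripts to look and compute and a tool call to move; the robot and the scene stay as the last step left them, time stands still between calls to the robot, and variables do not carry over. Pictures are saved under pics/ and viewed, at most 10 in all, crops included, and the job is handed in when it is done.

Besides the shell and the picture viewer there is one more tool, called in YAML: its name, and indented under it one key for each argument. drive_tool: Moves the arm, as the interface text tells. Its arguments: {"type":"object","properties":{"steps":{"type":"array"},"newtons":{"type":"number"}},"required":["steps"]}

```bash
mkdir -p pics; ls
cat > h.py <<'E'
import numpy as np, cv2
from bench import readout, camera, get_calibration, sign_off
def ray(c,u,v):
    x=(u-c["cx"])/c["fx"]; y=(v-c["cy"])/c["fy"]
    K=np.array([[c["fx"],0,c["cx"]],[0,c["fy"],c["cy"]],[0,0,1.]])
    a=cv2.undistortPoints(np.array([[[u,v]]],float),K,np.array([c["k1"],0,0,0.]))[0,0]
    T=np.array(c["camera_from_world"]); R=T[:3,:3]; o=-R.T@T[:3,3]
    return o,R.T@np.array([a[0],a[1],1])
def plane(c,u,v,z):
    o,d=ray(c,u,v); return o+d*(z-o[2])/d[2]
def proj(c,p):
    T=np.array(c["camera_from_world"]); q=T[:3,:3]@np.array(p,float)+T[:3,3]
    s=q[:2]/q[2]; s=s*(1+c["k1"]*(s@s)); return s*[c["fx"],c["fy"]]+[c["cx"],c["cy"]]
E
python3 - <<'E'
from h import *
for n in("scene","top"):
    cv2.imwrite(f"pics/{n}0.png",camera(n)); c=get_calibration(n); print(n,c["fx"],c["k1"],np.round(c["camera_from_world"],3).tolist())
print(readout.sense())
E
```

```text
pics
scene 533.3944898604157 0.008180348989900173 [[0.582, 0.813, 0.016, -351.375], [0.538, -0.371, -0.757, -214.091], [-0.609, 0.449, -0.653, 1357.489], [0.0, 0.0, 0.0, 1.0]]
top 450.3231350509205 -0.05458574165282402 [[-0.022, -0.999, -0.032, 50.333], [-0.991, 0.026, -0.131, 560.338], [0.132, 0.029, -0.991, 906.337], [0.0, 0.0, 0.0, 1.0]]
{'time_s': 0.1, 'joints': array([ 1.12050934,  0.61587792, -0.01263815,  1.42473358,  0.00809525,
        1.10336938, -0.04041182]), 'qd': array([ 2.74562835e-04, -2.86458471e-03,  2.58884214e-05, -3.66106420e-03,
       -6.56298735e-04, -9.50578770e-05, -2.49903705e-05]), 'effort': array([ 1.52845434e-03, -4.70379782e+01,  2.60202298e-01, -1.71569628e+01,
        1.00276689e-02,  5.89426825e-03, -3.86110599e-06]), 'tcp_pos': array([ 267.03508406, -591.87338453,  230.21960559]), 'ee_rot': array([[ 9.11509772e-01,  4.11277265e-01, -9.72867193e-04],
       [ 4.11278415e-01, -9.11507292e-01,  2.12651569e-03],
       [-1.21879837e-05, -2.33845911e-03, -9.99997266e-01]]), 'force': array([ 0.54923114, -0.14222857, -0.49187043]), 'torque': array([-0.00222806,  0.02708026,  0.03353759]), 'grasp_force': 0.0, 'grip_width': 85.36260339394676}
```

View pics/scene0.png

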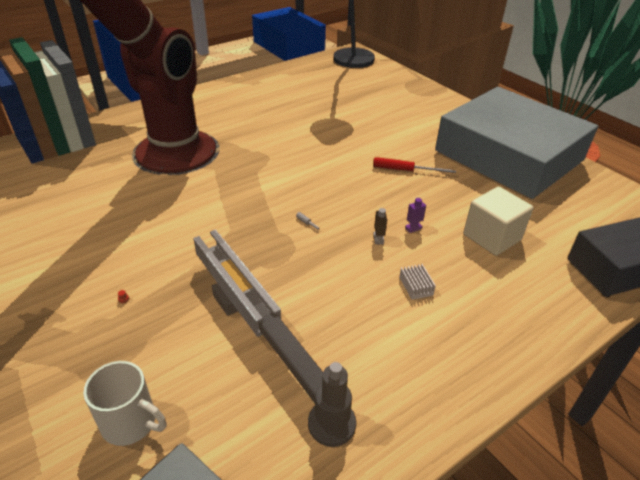

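View pics/top0.png

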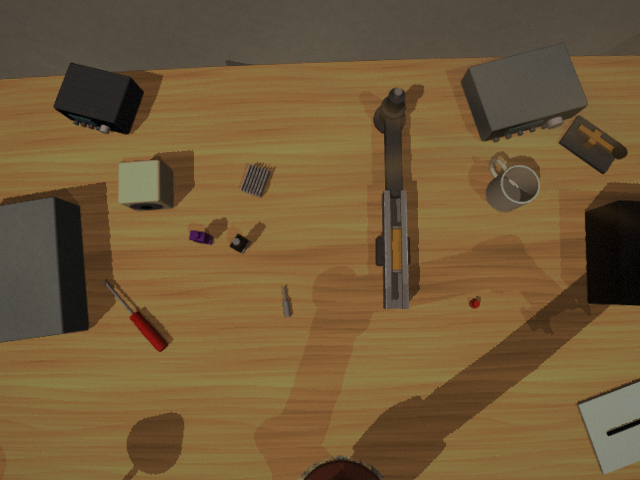

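The scene view shows black foot (380,224) and purple look-alike (416,214). In the top view they are at (239,243) and (201,237). The strut's slot is around (397,250) in the top view, with its brass plate visible. Foot candidates: the black foot and the purple foot. I choose the black one by the description, and check it in a close crop.

Run:
```python
from h import *
t=cv2.imread("pics/top0.png"); s=cv2.imread("pics/scene0.png")
r=lambda im,x,y,w,h,k:cv2.resize(im[y:y+h,x:x+w],None,fx=k,fy=k,interpolation=cv2.INTER_CUBIC)
a=r(t,220,222,40,40,7); b=r(s,360,200,40,40,7); c=r(t,370,185,56,140,4)
out=np.zeros((560,520,3),np.uint8); out[:280,:280]=a; out[280:560,:280]=b; out[:560,290:514]=c
cv2.imwrite("pics/crop1.png",out)
ct=get_calibration("top"); cs=get_calibration("scene")
hsv=cv2.cvtColor(t,cv2.COLOR_BGR2HSV)
m=cv2.inRange(hsv,(12,150,110),(30,255,255)); m[:, :385]=0;m[:,408:]=0;m[:220]=0;m[280:]=0
ys,xs=np.where(m>0); print("brass",xs.min(),xs.max(),ys.min(),ys.max(),plane(ct,(xs.min()+xs.max())/2,(ys.min()+ys.max())/2,60))
for n,c_,uv,z in(("foot top",ct,(236,240),78),("foot scene",cs,(381,211),78),("foot base",cs,(379,241),0)): print(n,plane(c_,*uv,z))
for uv in((388,193),(404,193),(385,307),(408,307)): print(uv,plane(ct,*uv,71))
```

```text
brass 392 400 229 269 [ 529.19839945 -124.43763836   60.        ]
foot top [553.91290107 198.73409865  78.        ]
foot scene [555.68383476 197.42573728  78.        ]
foot base [558.77833132 199.40425703   0.        ]
(388, 193) [ 643.31853199 -111.82426437   71.        ]
(404, 193) [ 642.40823129 -144.41196888   71.        ]
(385, 307) [413.48973168 -96.10213552  71.        ]
(408, 307) [ 412.36984846 -141.45764821   71.        ]
```

View pics/crop1.png

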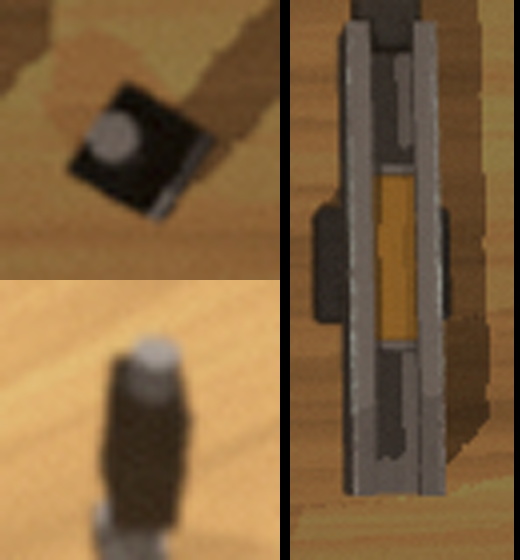

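The close crop confirms the black foot with a steel stud at top-view pixel (236,241). The slot's centreline is at about column 396 of the top view, with the brass plate at rows 229–269. I'm moving now, and will look with the wrist camera on the way.

drive_tool:
  steps:
    - [[2.3, 4.6, 0, 0, 0, 0, 1], [2.3, 4.6, 0, 0, 0, 0, 1], [2.3, 4.6, 0, 0, 0, 0, 1], [2.3, 4.6, 0, 0, 0, 0, 1], [2.3, 4.6, 0, 0, 0, 0, 1]]

```text
time_s: 0.6
tcp_pos: [379.5, -366.8, 231.0]
ee_rot: [[0.912, 0.411, -0.0], [0.411, -0.912, 0.001], [-0.0, -0.001, -1.0]]
force: [1.1, -0.4, -0.3]
grip_width: 85.6
grasp_force: 0.0
```

drive_tool:
  steps:
    - [[2.3, 4.6, 0, 0, 0, -0.14, 1], [2.3, 4.6, 0, 0, 0, -0.14, 1], [2.3, 4.6, 0, 0, 0, -0.14, 1], [2.3, 4.6, 0, 0, 0, 0, 1], [0, 0, 0, 0, 0, 0, 1]]

```text
time_s: 1.1
tcp_pos: [471.5, -182.4, 231.0]
ee_rot: [[1.0, 0.026, 0.002], [0.026, -1.0, 0.006], [0.002, -0.006, -1.0]]
force: [-1.1, -0.1, -0.3]
grip_width: 85.4
grasp_force: 0.0
```

Run:
```python
from h import *
s=readout.sense(); c=get_calibration("wrist"); cv2.imwrite("pics/w1.png",camera("wrist"))
T=np.array(c["camera_from_world"]); R=T[:3,:3]; o=-R.T@T[:3,3]
print(s["time_s"],s["tcp_pos"],s["joints"].round(2),"\n",s["ee_rot"].round(3)); print("cam in tool",s["ee_rot"].T@(o-s["tcp_pos"]),"axis",(s["ee_rot"].T@R.T).round(2),c["fx"])
print("seat px",proj(c,[529,-121,71]))
np.save("w1.npy",c,allow_pickle=True)
```

```text
1.1 [ 471.46864368 -182.38047655  230.95829944] [ 0.31  0.39  0.02  1.84 -0.02  0.91 -1.2 ] 
 [[ 1.     0.026  0.002]
 [ 0.026 -1.     0.006]
 [ 0.002 -0.006 -1.   ]]
cam in tool [  65.65332989   -0.47141073 -142.59095696] axis [[-0.   -0.97 -0.26]
 [ 1.   -0.   -0.  ]
 [-0.   -0.26  0.97]] 374.70201808040906
seat px [246.5181182  148.19438419]
```

View pics/w1.png

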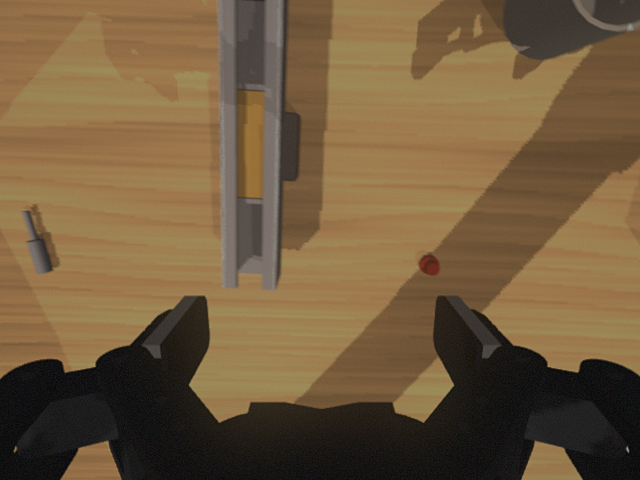

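The wrist view shows the strut with slot edges at about columns 237 and 264. The brass plate spans rows 90–200, and the strut's near end is at row 288. Next I measure the slot from the brass edges.

Run:
```python
from h import *
c=np.load("w1.npy",allow_pickle=True).item(); im=cv2.imread("pics/w1.png"); h=cv2.cvtColor(im,cv2.COLOR_BGR2HSV)
m=cv2.inRange(h,(10,140,80),(30,255,255)); m[:,:225]=0; m[:,275:]=0; m[:85]=0; m[205:]=0
L=[];Rr=[]
for r in range(96,194,4):
    x=np.where(m[r])[0]; 
    L.append(plane(c,x.min()-.0,r+.5,65)[:2]); Rr.append(plane(c,x.max()+1,r+.5,71)[:2])
L=np.array(L);Rr=np.array(Rr)
fl=np.polyfit(L[:,0],L[:,1],1); fr=np.polyfit(Rr[:,0],Rr[:,1],1); print(fl,fr,"y at 529",np.polyval(fl,529),np.polyval(fr,529))
ys=np.where(m[:,245:260].sum(1)>1500)[0]; print(ys.min(),ys.max(),[plane(c,250,y,60) for y in(ys.min(),ys.max()+1)])
g=cv2.cvtColor(im,cv2.COLOR_BGR2GRAY); print("near end",[plane(c,u,288,71) for u in(229,271)]); print(g[278:296,229],g[278:296,270]); print(g[145,215:295])
```

```text
[-2.79885249e-02 -9.86285500e+01] [-2.92803666e-02 -1.17899507e+02] y at 529 -113.43447969504498 -133.38882124751862
91 197 [array([ 572.25309043, -122.72445091,   60.        ]), array([ 488.05293816, -120.66794533,   60.        ])]
near end [array([ 410.85580474, -102.77570621,   71.        ]), array([ 411.84518144, -139.14695056,   71.        ])]
[120 120 120 119 120 119 122 120 118 123 126 131 130 133 130 133 131 133] [118 119 119 117 116 117 117 119 121 118 118 121 130 131 129 131 134 132]
[114 111 114 112 119 121 129 133 129 124 117 116 114 117 117 116 117 114
 115 106  95  86  76  80  83  89  83  83  92 101 110 117 121 119 120 117
 118 117 119 117 119 120 115 116 112 112 109 109 111 111 116 116 115 115
 115 116 115 116 116 116 124 135 133 117  93  76  59  53  58  61  51  57
  59  54  56  57  57  58  56  56]
```

drive_tool:
  steps:
    - [[0, 5, 0, 0, 0, 0, 1], [0, 5, 0, 0, 0, 0, 1], [0, 5, 0, 0, 0, 0, 1], [0, 5, 0, 0, 0, 0, 1], [0, 5, 0, 0, 0, 0, 1]]

```text
time_s: 1.65
tcp_pos: [467.4, 58.1, 231.2]
ee_rot: [[1.0, 0.007, -0.0], [0.007, -1.0, -0.001], [-0.0, 0.001, -1.0]]
force: [1.1, 0.2, -0.4]
grip_width: 85.1
grasp_force: 0.0
```

drive_tool:
  steps:
    - [[0, 5, 0, 0, 0, 0, 0.7], [0, 5, 0, 0, 0, 0, 0.7], [0, 2, 0, 0, 0, 0, 0.7], [0, 0, 0, 0, 0, 0, 0.7], [0, 0, 0, 0, 0, 0, 0.7]]

```text
time_s: 2.15
tcp_pos: [467.9, 176.1, 230.9]
ee_rot: [[1.0, 0.008, -0.001], [0.008, -1.0, -0.002], [-0.001, 0.002, -1.0]]
force: [-0.2, -0.7, 0.1]
grip_width: 60.0
grasp_force: 0.0
```

Run:
```python
from h import *
s=readout.sense(); c=get_calibration("wrist"); cv2.imwrite("pics/w2.png",camera("wrist"))
print(s["time_s"],s["tcp_pos"],s["ee_rot"].round(3).tolist(),s["joints"].round(2)); np.save("w2.npy",c,allow_pickle=True)
print(proj(c,[555,198,78]),proj(c,[555,198,0]))
```

```text
2.15 [467.86579949 176.09052375 230.88246269] [[1.0, 0.008, -0.001], [0.008, -1.0, -0.002], [-0.001, 0.002, -1.0]] [-0.36  0.39 -0.06  1.85  0.03  0.91 -2.  ]
[292.85087973 108.80122679] [298.67870473 115.181125  ]
```

View pics/w2.png

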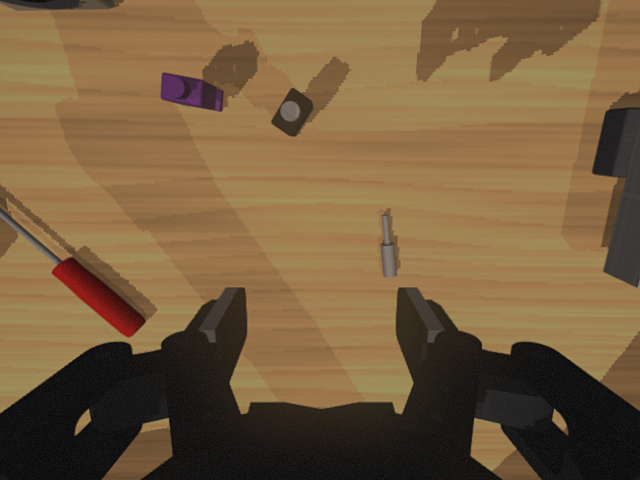

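The wrist view shows the foot with its stud at (290,110) and the grip's long side running about (-17,+38) px. The purple foot lies at (190,90). Next I work out the foot's pose.

Run:
```python
from h import *
c=np.load("w2.npy",allow_pickle=True).item(); im=cv2.imread("pics/w2.png"); s=im[75:150,260:330]
h=cv2.cvtColor(s,cv2.COLOR_BGR2HSV)
m=((h[...,2]<95)&(h[...,1]<110)|(h[...,1]<60)).astype(np.uint8)*255
m=cv2.morphologyEx(m,cv2.MORPH_CLOSE,np.ones((5,5)));n,l,st,ce=cv2.connectedComponentsWithStats(m); k=1+st[1:,4].argmax()
ct=cv2.findContours((l==k).astype(np.uint8),0,2)[0][0]; r=cv2.minAreaRect(ct); print(st[k],r)
P=np.array([plane(c,x+260,y+75,65)[:2] for x,y in cv2.boxPoints(r)]); print(P.round(1).tolist(),P.mean(0))
for i in range(2): d=P[i+1]-P[i]; print(np.hypot(*d),np.degrees(np.arctan2(d[1],d[0])))
print("stud",plane(c,290.5,110.5,78))
```

```text
[  12   14   42   47 1111] ((33.29213333129883, 37.932586669921875), (29.25594139099121, 40.703922271728516), 32.0053825378418)
[[545.7, 216.9], [571.1, 199.6], [560.0, 180.5], [534.1, 197.5]] [552.71825213 198.64664971]
30.69065673119113 -34.21691867165289
22.037636694321677 -120.01376979720247
stud [553.78823085 199.76787096  78.        ]
```

drive_tool:
  steps:
    - [[0.6, 1.4, -2, 0, 0, -0.12, 0.7], [0.6, 1.4, -2, 0, 0, -0.12, 0.7], [0.6, 1.4, -2, 0, 0, -0.12, 0.7], [0.6, 1.4, -2, 0, 0, -0.12, 0.7], [0, 0, 0, 0, 0, 0, 0.7]]

```text
time_s: 2.7
tcp_pos: [490.9, 232.9, 148.9]
ee_rot: [[0.891, -0.454, -0.004], [-0.454, -0.891, -0.003], [-0.003, 0.004, -1.0]]
force: [-0.8, -0.1, 0.3]
grip_width: 59.6
grasp_force: 0.0
```

Run:
```python
from h import *
s=readout.sense(); c=get_calibration("wrist"); im=camera("wrist"); cv2.imwrite("pics/w3.png",im)
print(s["time_s"],s["tcp_pos"],s["ee_rot"].round(3).tolist(),s["joints"].round(2)); np.save("w3.npy",c,allow_pickle=True)
u,v=proj(c,[554,199,65]).astype(int); print(u,v)
x,y=max(u-80,0),max(v-70,0); print(x,y); cv2.imwrite("pics/w3c.png",cv2.resize(im[y:y+140,x:x+160],None,fx=5,fy=5)[:600,:800])
```

```text
2.7 [490.943099   232.89925864 148.85883471] [[0.891, -0.454, -0.004], [-0.454, -0.891, -0.003], [-0.003, 0.004, -1.0]] [-0.52  0.55  0.06  1.83 -0.05  0.76 -2.48]
324 127
244 57
```

View pics/w3c.png

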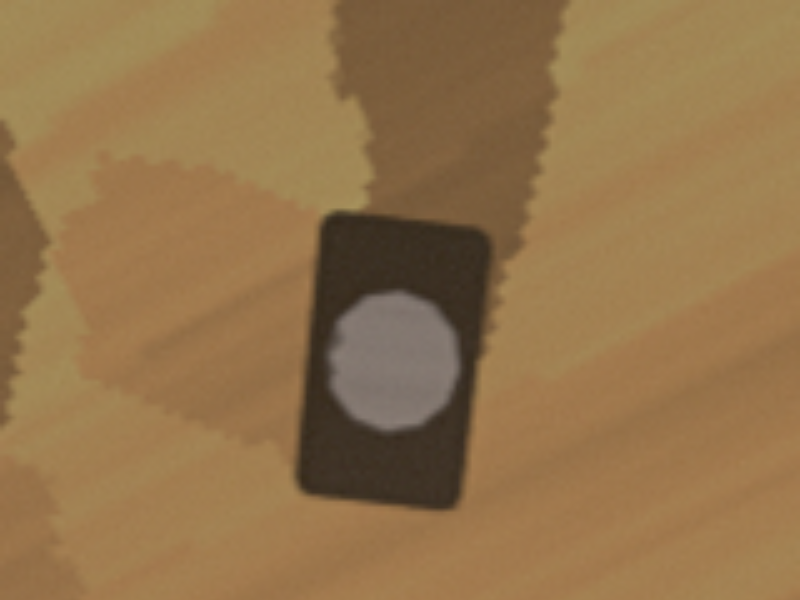

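The close crop shows the grip's top face with corners at (325,213), (490,233), (460,508) and (298,490), and the stud at (394,361).

Run:
```python
from h import *
c=np.load("w3.npy",allow_pickle=True).item()
P=np.array([plane(c,244+x/5,57+y/5,65)[:2] for x,y in((324,212),(491,232),(461,510),(297,491))]); ctr=P.mean(0)
print(ctr,plane(c,244+394/5,57+361/5,78))
d=(P[0]+P[1]-P[2]-P[3])/2; e=(P[1]+P[2]-P[0]-P[3])/2
for v in(d,e): print(np.hypot(*v),np.degrees(np.arctan2(v[1],v[0])))
s=readout.sense(); a=np.arctan2(s["ee_rot"][1,0],s["ee_rot"][0,0]); print("yaw",np.degrees(a),"turn",np.arctan2(d[1],d[0])-a,"shift cm",(ctr-s["tcp_pos"][:2])/10)
```

```text
[553.33374994 200.29051734] [553.37831182 200.28341053  78.        ]
31.054192492998396 -33.02714535541636
19.286430603830485 -123.42430149677536
yaw -26.907278150257724 turn -0.10681183251484144 shift cm [ 6.1891553  -3.17395736]
```

drive_tool:
  steps:
    - [[3.1, -1.6, 0, 0, 0, -0.055, 0.5], [3.1, -1.6, 0, 0, 0, -0.055, 0.5], [0, 0, -1, 0, 0, 0, 0.5], [0, 0, -2, 0, 0, 0, 0.5], [0, 0, 0, 0, 0, 0, 0.5]]

```text
time_s: 3.25
tcp_pos: [552.1, 199.2, 120.1]
ee_rot: [[0.836, -0.549, -0.004], [-0.549, -0.836, -0.002], [-0.002, 0.004, -1.0]]
force: [-1.8, -0.3, -0.2]
grip_width: 42.9
grasp_force: 0.0
```

Run:
```python
from h import *
s=readout.sense(); p=s["tcp_pos"]; print(p,np.degrees(np.arctan2(s["ee_rot"][1,0],s["ee_rot"][0,0])),s["ee_rot"][:,2],np.array([553.4,200.3,30])-p,s["joints"].round(2),s["grip_width"])
```

```text
[552.05932351 199.23187793 120.13903962] -33.29485331540745 [-0.00446791 -0.0023012  -0.99998737] [  1.34067649   1.06812207 -90.13903962] [-0.44  0.65  0.08  1.74 -0.07  0.77 -2.47] 42.8875951152074
```

drive_tool:
  steps:
    - [[0.1, 0.1, -2, 0, 0, 0, 0.5], [0, 0, -3, 0, 0, 0, 0.5], [0, 0, -2.5, 0, 0, 0, 0.5], [0, 0, -1.5, 0, 0, 0, 0.5], [0, 0, 0, 0, 0, 0, 0.5]]

```text
time_s: 3.75
tcp_pos: [553.5, 202.1, 30.4]
ee_rot: [[0.837, -0.548, -0.003], [-0.548, -0.837, -0.001], [-0.002, 0.003, -1.0]]
force: [-0.4, 0.6, -0.4]
grip_width: 42.8
grasp_force: 0.0
```

drive_tool:
  steps:
    - [[0, 0, 0, 0, 0, 0, 0.15], [0, 0, 0, 0, 0, 0, 0.1], [0, 0, 0, 0, 0, 0, 0.1], [0, 0, 0, 0, 0, 0, 0.1], [0, 0, 0, 0, 0, 0, 0.1]]
  newtons: 60

```text
time_s: 4.25
tcp_pos: [555.8, 203.2, 32.8]
ee_rot: [[0.836, -0.548, 0.003], [-0.548, -0.836, 0.001], [0.002, -0.002, -1.0]]
force: [-1.6, -1.2, 6.5]
grip_width: 19.2
grasp_force: 62.2
```

drive_tool:
  steps:
    - [[0, 0, 1, 0, 0, 0, 0.1], [0, 0, 3, 0, 0, 0, 0.1], [0, 0, 4, 0, 0, 0, 0.1], [0, 0, 4, 0, 0, 0, 0.1], [0, 0, 0, 0, 0, 0, 0.1]]

```text
time_s: 4.75
tcp_pos: [558.5, 204.5, 157.7]
ee_rot: [[0.836, -0.548, 0.012], [-0.548, -0.836, 0.005], [0.007, -0.011, -1.0]]
force: [0.8, 0.7, -1.3]
grip_width: 19.0
grasp_force: 61.2
```

drive_tool:
  steps:
    - [[-0.3, -3, 0, 0, 0, 0.1, 0.1], [-0.3, -4, 0, 0, 0, 0.1, 0.1], [-0.3, -4, 0, 0, 0, 0.1, 0.1], [-0.3, -4, 0, 0, 0, 0.1, 0.1], [-0.3, -4, 0, 0, 0, 0.1, 0.1]]

```text
time_s: 5.25
tcp_pos: [538.6, 11.7, 150.8]
ee_rot: [[0.997, -0.075, -0.002], [-0.075, -0.997, -0.0], [-0.002, 0.0, -1.0]]
force: [0.9, -0.4, -1.5]
grip_width: 19.3
grasp_force: 61.1
```

drive_tool:
  steps:
    - [[-0.3, -4, 0, 0, 0, 0.05, 0.1], [-0.3, -4, 0, 0, 0, 0, 0.1], [-0.2, -3, 0, 0, 0, 0, 0.1], [0, -1.2, 0, 0, 0, 0, 0.1], [0, 0, 0, 0, 0, 0, 0.1]]

```text
time_s: 5.75
tcp_pos: [531.1, -110.8, 150.9]
ee_rot: [[0.999, -0.034, -0.001], [-0.034, -0.999, -0.0], [-0.001, 0.0, -1.0]]
force: [-0.1, 0.8, -1.8]
grip_width: 19.3
grasp_force: 61.1
```

Run:
```python
from h import *
s=readout.sense(); c=get_calibration("wrist"); im=camera("wrist"); cv2.imwrite("pics/w4.png",im)
p=s["tcp_pos"]; print(s["time_s"],p,s["grasp_force"],s["force"],np.degrees(np.arctan2(s["ee_rot"][1,0],s["ee_rot"][0,0])),s["ee_rot"][:,2],s["joints"].round(2)); np.save("w4.npy",c,allow_pickle=True)
print(proj(c,[530.5,-123,71]))
```

```text
5.75 [ 531.06033158 -110.77177046  150.8681629 ] 61.11243009567261 [-0.13612271  0.78924431 -1.83723183] -1.944486129944043 [-1.02286204e-03 -4.48237707e-04 -9.99999376e-01] [ 0.22  0.55 -0.08  1.83  0.06  0.77 -1.5 ]
[341.55244886 249.11583863]
```

View pics/w4.png

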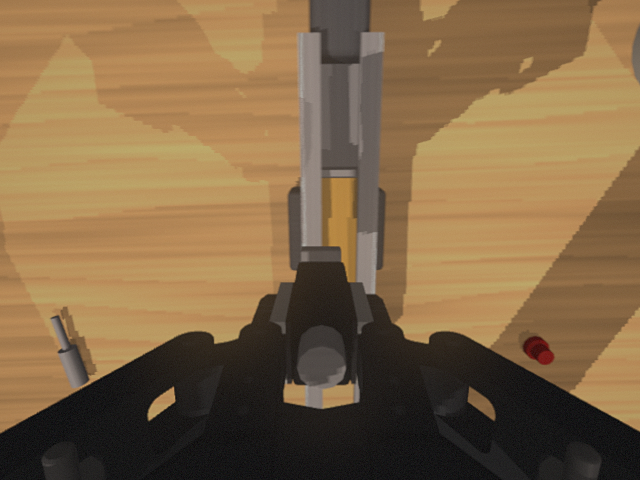

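The wrist view shows the foot held upright, with its head's front edge at about (321,250). The slot runs ahead of it, with lip inner edges near columns 322 and 360 and the far strut end at row 33.

Run:
```python
from h import *
im=cv2.imread("pics/w4.png"); g=cv2.cvtColor(im,cv2.COLOR_BGR2GRAY).astype(int)
for r in(50,110,150,190,215): print(r,"L",g[r-2:r+3,292:334].mean(0).astype(int).tolist(),"R",g[r-2:r+3,348:392].mean(0).astype(int).tolist())
print("far",g[26:40,306:314].mean(1).astype(int),g[26:40,370:378].mean(1).astype(int))
print("head",g[240:270,310:330].mean(1).astype(int), g[250:254,292:350].mean(0).astype(int).tolist(), g[257:260,292:350].mean(0).astype(int).tolist())
```

```text
50 L [144, 145, 145, 145, 146, 150, 150, 145, 152, 156, 146, 140, 136, 134, 134, 135, 137, 138, 138, 138, 136, 136, 135, 135, 135, 135, 131, 117, 101, 79, 62, 61, 63, 61, 63, 66, 72, 77, 80, 80, 79, 79] R [77, 77, 75, 76, 76, 75, 73, 73, 70, 69, 69, 78, 98, 116, 128, 135, 133, 133, 131, 128, 128, 130, 130, 131, 132, 129, 129, 129, 133, 131, 132, 134, 134, 130, 128, 125, 120, 109, 109, 110, 110, 109, 109, 110]
110 L [146, 147, 147, 148, 147, 148, 148, 144, 141, 142, 142, 136, 126, 122, 122, 122, 122, 123, 126, 128, 132, 136, 137, 137, 137, 138, 135, 131, 121, 107, 98, 96, 95, 97, 96, 97, 95, 92, 85, 85, 85, 83] R [86, 101, 115, 119, 120, 120, 119, 121, 119, 114, 108, 109, 99, 95, 96, 96, 96, 96, 94, 95, 96, 95, 96, 98, 98, 97, 96, 95, 96, 99, 99, 100, 104, 109, 113, 115, 114, 114, 114, 113, 113, 113, 114, 113]
150 L [151, 151, 152, 152, 152, 152, 151, 149, 143, 134, 134, 136, 134, 128, 123, 123, 122, 124, 129, 133, 137, 139, 138, 136, 137, 138, 138, 135, 124, 105, 90, 87, 87, 86, 87, 88, 90, 90, 88, 86, 84, 84] R [83, 82, 82, 83, 83, 83, 83, 82, 81, 85, 101, 117, 128, 124, 113, 101, 9
[... 976 characters left out ...]
136 137 136 136 136] [105 104 104 103 103 109 126 134 134 134 134 133 134 133]
head [123 123 123 123 125 125  86  64  65  66  70  78  82  82  82  82  81  81
  81  82  83  66  47  42  44  43  43  42  43  42] [77, 77, 78, 78, 77, 78, 77, 77, 83, 92, 99, 100, 100, 101, 98, 95, 88, 81, 78, 77, 79, 79, 77, 78, 78, 79, 78, 78, 77, 77, 77, 79, 78, 80, 79, 79, 78, 78, 79, 77, 78, 76, 77, 77, 78, 75, 75, 74, 84, 120, 143, 141, 140, 140, 138, 132, 125, 121] [76, 77, 77, 78, 78, 77, 77, 77, 85, 106, 120, 121, 121, 122, 119, 109, 99, 87, 81, 82, 82, 83, 81, 81, 81, 81, 82, 81, 81, 80, 81, 81, 83, 82, 81, 84, 83, 81, 80, 81, 82, 82, 81, 80, 81, 81, 80, 81, 86, 119, 142, 141, 139, 140, 138, 134, 127, 119]
```

Run:
```python
from h import *
c=np.load("w4.npy",allow_pickle=True).item()
L=np.array([plane(c,u+.5,r+.5,71)[:2] for r,u in((50,320.3),(110,320.5),(150,320.7),(190,320.8),(215,321))])
R=np.array([plane(c,u+.5,r+.5,71)[:2] for r,u in((50,360.2),(150,358),(190,358.2),(215,358))])
for P in(L,R): f=np.polyfit(P[:,0],P[:,1],1); print(P.round(1).tolist(),f[0],np.polyval(f,530.5))
print("far",plane(c,310,32.3,71),plane(c,374,32,71))
print("brass far",plane(c,340,178,60), "head",[plane(c,u,246.5,118) for u in(308.5,340.5)],[plane(c,u,261,127) for u in(308.8,340.8)])
```

```text
[[642.6, -114.0], [612.1, -113.1], [590.3, -112.4], [567.2, -111.7], [552.1, -111.3]] -0.029857786748352648 -110.64429955051281
[[641.9, -135.5], [589.5, -134.0], [566.4, -133.9], [551.3, -133.7]] -0.02072753047625337 -133.07670875124236
far [ 651.62712252 -108.55082688   71.        ] [ 650.58722502 -142.6522908    71.        ]
brass far [ 573.03330941 -123.47311445   60.        ] head [array([ 546.39451808, -104.70651362,  118.        ]), array([ 545.85959065, -120.28396662,  118.        ])] [array([ 541.93662742, -104.94191866,  127.        ]), array([ 541.42360381, -119.87586681,  127.        ])]
```

drive_tool:
  steps:
    - [[0, -0.6, -1, 0, 0, 0, 0.1], [0, -0.5, -1.5, 0, 0, 0, 0.1], [0, 0, -1, 0, 0, 0, 0.1], [0, 0, -0.5, 0, 0, 0, 0.1], [0, 0, 0, 0, 0, 0, 0.1]]

```text
time_s: 6.3
tcp_pos: [531.2, -118.5, 110.3]
ee_rot: [[1.0, -0.028, -0.002], [-0.028, -1.0, 0.001], [-0.002, -0.001, -1.0]]
force: [0.2, -0.5, -1.4]
grip_width: 19.3
grasp_force: 61.1
```

Run:
```python
from h import *
s=readout.sense(); c=get_calibration("wrist"); im=camera("wrist"); cv2.imwrite("pics/w5.png",im[120:420,140:540])
p=s["tcp_pos"]; print(s["time_s"],p,s["force"],np.degrees(np.arctan2(s["ee_rot"][1,0],s["ee_rot"][0,0])))
g=cv2.cvtColor(im,cv2.COLOR_BGR2GRAY).astype(int); u,v=proj(c,[p[0]+16,p[1],p[2]-32.8]); print(u,v)
print([proj(c,[531+dx,-122-.0265*dx+k,71]).round(1).tolist() for dx in(16,40) for k in(-11,11)])
im=cv2.resize(im[max(int(v)-70,0):int(v)+50,int(u)-80:int(u)+80],None,fx=5,fy=5); cv2.imwrite("pics/w5.png",im); print(int(u)-80,int(v)-70)
```

```text
6.3 [ 531.24270957 -118.5061402   110.29259803] [ 0.17404206 -0.4670015  -1.43747126] -1.6110638759755271
321.1628849063193 244.75916754558125
[[350.8, 240.9], [307.1, 242.1], [351.8, 193.2], [306.5, 194.5]]
241 174
```

View pics/w5.png

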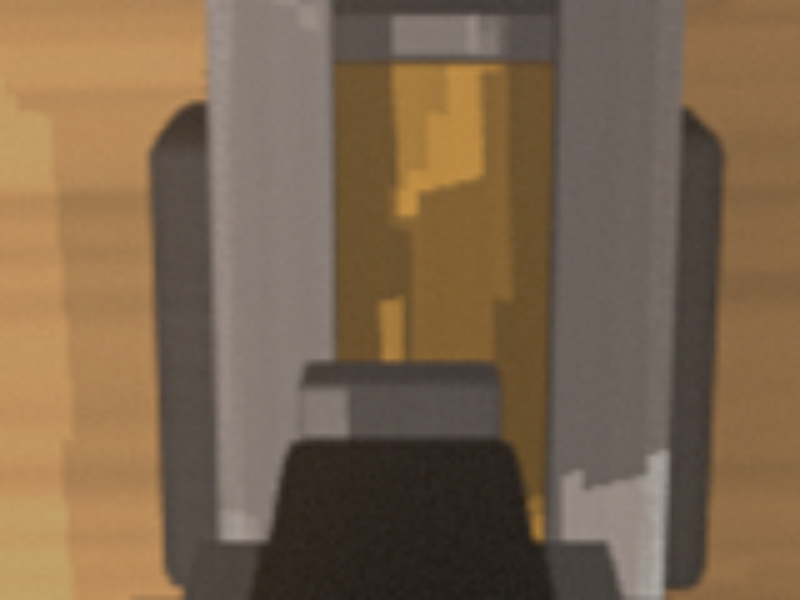

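The crop shows the head about 8.4 px left of the slot centre: head 303–499 and slot 335–551 in crop pixels. That is about 4.2 mm to go in -y.

drive_tool:
  steps:
    - [[0, -0.4, 0, 0, 0, 0, 0.1], [0, 0, 0, 0, 0, 0, 0.1], [0, 0, 0, 0, 0, 0, 0.1], [0, 0, 0, 0, 0, 0, 0.1]]

```text
time_s: 6.75
tcp_pos: [531.8, -124.0, 111.6]
ee_rot: [[1.0, -0.03, 0.001], [-0.03, -1.0, -0.0], [0.001, -0.0, -1.0]]
force: [0.3, -0.5, -1.3]
grip_width: 19.2
grasp_force: 61.1
```

```bash
cat > chk.py <<'E'
from h import *
s=readout.sense(); c=get_calibration("wrist"); im=camera("wrist"); p=s["tcp_pos"]; print(s["time_s"],p,s["force"],np.degrees(np.arctan2(s["ee_rot"][1,0],s["ee_rot"][0,0])),s["ee_rot"][:,2])
h=cv2.cvtColor(im,cv2.COLOR_BGR2HSV); g=cv2.cvtColor(im,cv2.COLOR_BGR2GRAY).astype(int)
m=cv2.inRange(h,(10,110,50),(32,255,255)); m[:,:300]=0; m[:,362:]=0
r=[np.where(m[k])[0] for k in range(205,240)]; r=[(a.min(),a.max()+1) for a in r if len(a)>20]
print("slot px",np.mean(r,0),np.mean(r)); print("head row",[int(a) for a in g[244:262:2,315:325].mean(1)])
for k in(252,256): print(k,[int(h[k,x,1]) for x in range(294,362)])
E
python3 chk.py
```

```text
6.75 [ 531.84149239 -123.99122133  111.61878932] [ 0.27374995 -0.48706937 -1.27421422] -1.7303595613340272 [ 6.87113313e-04 -1.67430026e-05 -9.99999764e-01]
slot px [300. 340.] 320.0
head row [122, 84, 63, 69, 81, 81, 81, 82, 82]
252 [34, 32, 30, 69, 136, 149, 100, 46, 31, 33, 31, 33, 34, 33, 33, 33, 35, 38, 35, 38, 36, 45, 42, 43, 35, 38, 37, 33, 37, 36, 38, 34, 37, 32, 35, 41, 37, 37, 33, 38, 35, 33, 38, 43, 35, 36, 39, 35, 34, 36, 36, 34, 36, 32, 36, 36, 38, 36, 36, 35, 37, 38, 35, 36, 36, 35, 35, 37]
256 [28, 32, 32, 57, 135, 145, 99, 39, 29, 33, 31, 35, 37, 31, 31, 33, 35, 41, 41, 38, 35, 32, 33, 37, 33, 38, 32, 38, 36, 38, 40, 39, 34, 40, 38, 35, 43, 34, 40, 29, 40, 38, 38, 38, 39, 36, 35, 34, 32, 32, 33, 34, 34, 36, 34, 36, 34, 36, 36, 38, 38, 33, 36, 36, 33, 35, 36, 35]
```

drive_tool:
  steps:
    - [[0, 0.13, 0, 0, 0, 0, 0.1], [0, 0, 0, 0, 0, 0, 0.1], [0, 0, 0, 0, 0, 0, 0.1], [0, 0, 0, 0, 0, 0, 0.1], [0, 0, 0, 0, 0, 0, 0.1]]

```text
time_s: 7.3
tcp_pos: [531.7, -122.7, 111.3]
ee_rot: [[1.0, -0.03, -0.0], [-0.03, -1.0, 0.0], [-0.0, -0.0, -1.0]]
force: [-0.1, -0.2, -1.6]
grip_width: 19.4
grasp_force: 61.1
```

```bash
sed -i 's/m\[:,:300\]=0; m\[:,362:\]=0/m[:,:280]=0; m[:,375:]=0/; s/range(294,362)/list(range(290,306))+list(range(336,352))/' chk.py; sed -i 's/^r=.*/for k in(225,235): a=np.where(m[k])[0]; print(k,a.min(),a.max()+1,len(a))/; s/print("slot px".*; print("head/print("head/' chk.py; python3 chk.py
```

```text
7.3 [ 531.67926354 -122.67814042  111.28161675] [-0.0984727  -0.15417844 -1.56034203] -1.726130977294882 [-9.50050723e-06  2.81684312e-05 -1.00000000e+00]
225 300 342 42
235 300 342 42
head row [116, 82, 63, 69, 81, 81, 81, 81, 82]
252 [35, 40, 34, 34, 36, 35, 34, 36, 32, 43, 71, 47, 33, 33, 36, 31, 41, 32, 33, 39, 41, 74, 65, 37, 34, 36, 33, 34, 36, 33, 34, 36]
256 [34, 34, 34, 33, 34, 34, 35, 34, 33, 44, 71, 45, 33, 33, 33, 29, 36, 39, 39, 39, 59, 88, 67, 34, 33, 31, 36, 36, 34, 34, 32, 39]
```

drive_tool:
  steps:
    - [[0, 0, -0.5, 0, 0, 0, 0.1], [0, 0, -0.3, 0, 0, 0, 0.1], [0, 0, -0.3, 0, 0, 0, 0.1], [0, 0, -0.2, 0, 0, 0, 0.1], [0, 0, 0, 0, 0, 0, 0.1]]

```text
time_s: 7.85
tcp_pos: [531.4, -122.6, 97.8]
ee_rot: [[1.0, -0.03, -0.001], [-0.03, -1.0, 0.0], [-0.001, -0.0, -1.0]]
force: [-0.7, 0.2, -1.5]
grip_width: 19.0
grasp_force: 61.1
```

drive_tool:
  steps:
    - [[0, 0, -0.3, 0, 0, 0, 0.1], [0, 0, -0.2, 0, 0, 0, 0.1], [0, 0, -0.2, 0, 0, 0, 0.1], [0, 0, -0.2, 0, 0, 0, 0.1], [0, 0, 0, 0, 0, 0, 0.1]]

```text
time_s: 8.35
tcp_pos: [531.7, -122.7, 89.4]
ee_rot: [[1.0, -0.03, 0.0], [-0.03, -1.0, 0.0], [0.0, -0.0, -1.0]]
force: [-0.6, -0.0, 0.5]
grip_width: 19.5
grasp_force: 61.5
```

drive_tool:
  steps:
    - [[0, 0, -0.15, 0, 0, 0, 0.1], [0, 0, 0, 0, 0, 0, 0.1], [0, 0, 0, 0, 0, 0, 0.1]]

```text
time_s: 8.65
tcp_pos: [531.7, -122.6, 88.1]
ee_rot: [[1.0, -0.03, 0.0], [-0.03, -1.0, 0.0], [0.0, -0.0, -1.0]]
force: [-1.2, 0.3, 2.8]
grip_width: 19.1
grasp_force: 61.6
```

drive_tool:
  steps:
    - [[0, 0, -0.12, 0, 0, 0, 0.1], [0, 0, -0.13, 0, 0, 0, 0.1], [0, 0, 0, 0, 0, 0, 0.1], [0, 0, 0, 0, 0, 0, 0.1]]

```text
time_s: 9.05
tcp_pos: [531.7, -122.6, 85.5]
ee_rot: [[1.0, -0.03, 0.0], [-0.03, -1.0, 0.0], [0.0, -0.0, -1.0]]
force: [-2.5, 0.2, 5.6]
grip_width: 18.9
grasp_force: 62.0
```

drive_tool:
  steps:
    - [[0, 0, 0, 0, 0, 0.1, 0.1], [0, 0, 0, 0, 0, 0.1, 0.1], [0, 0, 0, 0, 0, 0.1, 0.1], [0, 0, 0, 0, 0, 0.1, 0.1]]

```text
time_s: 9.45
tcp_pos: [532.9, -122.9, 85.9]
ee_rot: [[0.931, 0.365, 0.003], [0.365, -0.931, -0.0], [0.002, 0.001, -1.0]]
force: [-0.3, 0.5, 4.4]
grip_width: 19.4
grasp_force: 62.0
```

Turning freely, with no side forces.

drive_tool:
  steps:
    - [[0, 0, 0, 0, 0, 0.1, 0.1], [0, 0, 0, 0, 0, 0.1, 0.1], [0, 0, 0, 0, 0, 0.1, 0.1], [0, 0, 0, 0, 0, 0.1, 0.1], [0, 0, 0, 0, 0, 0, 0.1]]

```text
time_s: 9.95
tcp_pos: [533.2, -122.8, 85.9]
ee_rot: [[0.717, 0.697, 0.004], [0.697, -0.717, 0.0], [0.003, 0.002, -1.0]]
force: [-0.1, 0.2, 5.0]
grip_width: 18.9
grasp_force: 62.0
```

drive_tool:
  steps:
    - [[0, 0, 0, 0, 0, 0.1, 0.1], [0, 0, 0, 0, 0, 0.1, 0.1], [0, 0, 0, 0, 0, 0.1, 0.1], [0, 0, 0, 0, 0, 0.1, 0.1], [0, 0, 0, 0, 0, 0, 0.1]]

```text
time_s: 10.45
tcp_pos: [533.3, -122.7, 85.9]
ee_rot: [[0.389, 0.921, 0.004], [0.921, -0.389, 0.001], [0.002, 0.003, -1.0]]
force: [1.0, 0.0, 4.7]
grip_width: 18.9
grasp_force: 62.0
```

drive_tool:
  steps:
    - [[0, 0, 0, 0, 0, 0.1, 0.1], [0, 0, 0, 0, 0, 0.1, 0.1], [0, 0, 0, 0, 0, 0.1, 0.1], [0, 0, 0, 0, 0, 0.07, 0.1], [0, 0, 0, 0, 0, 0, 0.1]]

```text
time_s: 10.95
tcp_pos: [533.2, -122.6, 85.8]
ee_rot: [[0.03, 1.0, 0.003], [1.0, -0.03, 0.001], [0.001, 0.003, -1.0]]
force: [-0.9, 1.1, 5.5]
grip_width: 19.1
grasp_force: 62.0
```

drive_tool:
  steps:
    - [[0, 0, 0, 0, 0, 0, 0.1], [0, 0, 0, 0, 0, 0, 0.1]]

```text
time_s: 11.15
tcp_pos: [533.2, -122.6, 85.9]
ee_rot: [[0.031, 1.0, 0.003], [1.0, -0.031, 0.0], [0.0, 0.003, -1.0]]
force: [-0.3, 0.3, 4.8]
grip_width: 19.2
grasp_force: 62.0
```

Run:
```python
from h import *
s=readout.sense(); print(s["tcp_pos"],s["force"],s["torque"],np.degrees(np.arctan2(s["ee_rot"][1,0],s["ee_rot"][0,0])),s["ee_rot"][:,2])
```

```text
[ 533.22907428 -122.59764421   85.89703464] [-0.27452398  0.33596645  4.75220015] [ 0.02234323 -0.01354067  0.04713515] 88.20648012344354 [ 3.43566841e-03  3.71661758e-04 -9.99994029e-01]
```

drive_tool:
  steps:
    - [[0, 0, 0.1, 0, 0, 0, 0.1], [0, 0, 0.1, 0, 0, 0, 0.1], [0, 0, 0, 0, 0, 0, 0.1]]

```text
time_s: 11.45
tcp_pos: [533.2, -122.6, 87.8]
ee_rot: [[0.031, 1.0, 0.003], [1.0, -0.031, 0.0], [0.0, 0.003, -1.0]]
force: [3.3, 0.2, 3.6]
grip_width: 19.0
grasp_force: 61.8
```

drive_tool:
  steps:
    - [[0, 0, 0.05, 0, 0, 0, 0.1], [0, 0, 0, 0, 0, 0, 0.1]]

```text
time_s: 11.65
tcp_pos: [532.5, -122.6, 88.0]
ee_rot: [[0.031, 1.0, 0.002], [1.0, -0.031, 0.0], [0.0, 0.002, -1.0]]
force: [1.3, -0.0, 3.4]
grip_width: 19.5
grasp_force: 61.7
```

drive_tool:
  steps:
    - [[0, 0, 0.05, 0, 0, 0, 0.1], [0, 0, 0, 0, 0, 0, 0.1]]

```text
time_s: 11.85
tcp_pos: [531.8, -122.6, 88.3]
ee_rot: [[0.031, 1.0, 0.0], [1.0, -0.031, 0.0], [0.0, 0.0, -1.0]]
force: [2.2, 0.3, 3.0]
grip_width: 19.3
grasp_force: 61.7
```

drive_tool:
  steps:
    - [[0, 0, 0.05, 0, 0, 0, 0.1], [0, 0, 0, 0, 0, 0, 0.1]]

```text
time_s: 12.05
tcp_pos: [531.5, -122.6, 88.7]
ee_rot: [[0.031, 1.0, -0.001], [1.0, -0.031, 0.0], [0.0, -0.001, -1.0]]
force: [1.3, -0.7, 2.4]
grip_width: 19.3
grasp_force: 61.7
```

drive_tool:
  steps:
    - [[0, 0, 0.05, 0, 0, 0, 0.1], [0, 0, 0, 0, 0, 0, 0.1]]

```text
time_s: 12.25
tcp_pos: [531.4, -122.6, 88.8]
ee_rot: [[0.031, 1.0, -0.001], [1.0, -0.031, 0.0], [0.0, -0.001, -1.0]]
force: [2.6, 0.5, -1.0]
grip_width: 19.1
grasp_force: 61.0
```

drive_tool:
  steps:
    - [[0, 0, 0.05, 0, 0, 0, 0.1], [0, 0, 0, 0, 0, 0, 0.1]]

```text
time_s: 12.45
tcp_pos: [531.4, -122.6, 88.9]
ee_rot: [[0.031, 1.0, -0.001], [1.0, -0.031, 0.001], [0.001, -0.001, -1.0]]
force: [3.8, 0.2, -7.7]
grip_width: 19.4
grasp_force: 60.2
```

drive_tool:
  steps:
    - [[0, 0, 0.03, 0, 0, 0, 0.1], [0, 0, 0, 0, 0, 0, 0.1]]

```text
time_s: 12.65
tcp_pos: [531.3, -122.6, 88.9]
ee_rot: [[0.031, 1.0, -0.001], [1.0, -0.031, 0.001], [0.001, -0.001, -1.0]]
force: [6.0, 0.4, -11.3]
grip_width: 19.1
grasp_force: 59.6
```

drive_tool:
  steps:
    - [[0.03, 0, 0.01, 0, 0, 0, 0.1], [0, 0, 0, 0, 0, 0, 0.1]]

```text
time_s: 12.85
tcp_pos: [531.4, -122.6, 88.9]
ee_rot: [[0.031, 1.0, -0.002], [1.0, -0.031, 0.001], [0.001, -0.002, -1.0]]
force: [5.8, 1.0, -13.4]
grip_width: 19.2
grasp_force: 59.4
```

Pull is now about 12 N net of the foot's weight, so I hold it for over a second.

drive_tool:
  steps:
    - [[0, 0, 0, 0, 0, 0, 0.1], [0, 0, 0, 0, 0, 0, 0.1], [0, 0, 0, 0, 0, 0, 0.1], [0, 0, 0, 0, 0, 0, 0.1], [0, 0, 0, 0, 0, 0, 0.1]]

```text
time_s: 13.35
tcp_pos: [531.4, -122.6, 88.9]
ee_rot: [[0.031, 1.0, -0.002], [1.0, -0.031, 0.001], [0.001, -0.002, -1.0]]
force: [5.1, 0.6, -13.4]
grip_width: 18.9
grasp_force: 59.4
```

drive_tool:
  steps:
    - [[0, 0, 0, 0, 0, 0, 0.1], [0, 0, 0, 0, 0, 0, 0.1], [0, 0, 0, 0, 0, 0, 0.1], [0, 0, 0, 0, 0, 0, 0.1], [0, 0, 0, 0, 0, 0, 0.1]]

```text
time_s: 13.85
tcp_pos: [531.4, -122.6, 88.9]
ee_rot: [[0.031, 1.0, -0.002], [1.0, -0.031, 0.001], [0.001, -0.002, -1.0]]
force: [4.6, 0.6, -13.9]
grip_width: 19.2
grasp_force: 59.4
```

drive_tool:
  steps:
    - [[0, 0, 0, 0, 0, 0, 0.1], [0, 0, 0, 0, 0, 0, 0.1]]

```text
time_s: 14.05
tcp_pos: [531.4, -122.6, 88.9]
ee_rot: [[0.031, 1.0, -0.002], [1.0, -0.031, 0.001], [0.001, -0.002, -1.0]]
force: [5.0, 0.2, -14.2]
grip_width: 19.0
grasp_force: 59.4
```

drive_tool:
  steps:
    - [[0.02, 0, -0.05, 0, 0, 0, 0.1], [0.02, 0, -0.04, 0, 0, 0, 0.1], [0, 0, 0, 0, 0, 0, 0.1], [0, 0, 0, 0, 0, 0, 0.1]]

```text
time_s: 14.45
tcp_pos: [531.4, -122.6, 88.9]
ee_rot: [[0.031, 1.0, -0.002], [1.0, -0.031, 0.0], [0.0, -0.002, -1.0]]
force: [1.8, 1.4, -11.0]
grip_width: 19.0
grasp_force: 59.9
```

drive_tool:
  steps:
    - [[0, 0, -0.05, 0, 0, 0, 0.1], [0, 0, 0, 0, 0, 0, 0.1], [0, 0, 0, 0, 0, 0, 0.1]]

```text
time_s: 14.75
tcp_pos: [531.5, -122.7, 88.9]
ee_rot: [[0.031, 1.0, -0.002], [1.0, -0.031, -0.0], [-0.0, -0.002, -1.0]]
force: [-0.4, 0.5, -5.1]
grip_width: 19.1
grasp_force: 60.5
```

drive_tool:
  steps:
    - [[0, 0, -0.05, 0, 0, 0, 0.1], [0, 0, 0, 0, 0, 0, 0.1], [0, 0, 0, 0, 0, 0, 0.1]]

```text
time_s: 15.05
tcp_pos: [531.7, -122.6, 88.8]
ee_rot: [[0.031, 1.0, -0.002], [1.0, -0.031, -0.001], [-0.001, -0.002, -1.0]]
force: [-1.9, 0.9, 1.0]
grip_width: 19.0
grasp_force: 61.4
```

Unloaded. I ease the grip, then let go.

drive_tool:
  steps:
    - [[0, 0, 0, 0, 0, 0, 0.2], [0, 0, 0, 0, 0, 0, 0.25], [0, 0, 0, 0, 0, 0, 0.3], [0, 0, 0, 0, 0, 0, 0.4], [0, 0, 0, 0, 0, 0, 0.5]]
  newtons: 20

```text
time_s: 15.55
tcp_pos: [533.1, -122.8, 88.5]
ee_rot: [[0.031, 1.0, 0.001], [1.0, -0.031, -0.0], [-0.0, 0.001, -1.0]]
force: [-0.6, 0.5, 0.4]
grip_width: 42.5
grasp_force: 0.0
```

drive_tool:
  steps:
    - [[0, 0, 0, 0, 0, 0, 0.5], [0, 0, 1, 0, 0, 0, 0.5], [0, 0, 2, 0, 0, 0, 0.5], [0, 0, 3, 0, 0, 0, 0.5], [0, 0, 3, 0, 0, 0, 0.5]]

```text
time_s: 16.05
tcp_pos: [532.3, -122.5, 179.8]
ee_rot: [[0.031, 1.0, -0.0], [1.0, -0.031, 0.0], [0.0, -0.0, -1.0]]
force: [0.1, -0.4, 0.2]
grip_width: 42.8
grasp_force: 0.0
```

drive_tool:
  steps:
    - [[0, -2, 3, 0, 0, 0, 0.5], [0, -4, 2, 0, 0, 0, 0.5], [0, -4, 0, 0, 0, 0, 0.5], [0, 0, 0, 0, 0, 0, 0.5], [0, 0, 0, 0, 0, 0, 0.5]]

```text
time_s: 16.55
tcp_pos: [532.0, -223.8, 228.6]
ee_rot: [[0.034, 0.999, 0.0], [0.999, -0.034, 0.0], [0.0, 0.0, -1.0]]
force: [0.6, 1.7, 0.8]
grip_width: 42.2
grasp_force: 0.0
```

Run:
```python
from h import *
w=camera("wrist"); c=get_calibration("wrist"); u,v=proj(c,[531.5,-122.5,110]); print(u,v)
s=camera("scene"); t=camera("top"); print(readout.sense()["time_s"],readout.sense()["force"])
a=cv2.resize(s[200:330,160:330],None,fx=2.3,fy=2.3)[:299]; b=cv2.resize(t[205:295,355:445],(300,299))
o=np.zeros((540,800,3),np.uint8); o[:a.shape[0],:a.shape[1]]=a; o[:299,400:700]=b
o[300:540,:320]=cv2.resize(w,(320,240)); cv2.imwrite("pics/end.png",o)
for n,im in(("scene",s),("top",t)): cv2.imwrite(f"pics/{n}1.png",im)
```

```text
314.8731827690581 85.87830354788971
16.7 [ 0.40119436  1.16255225 -0.09145828]
```

View pics/end.png

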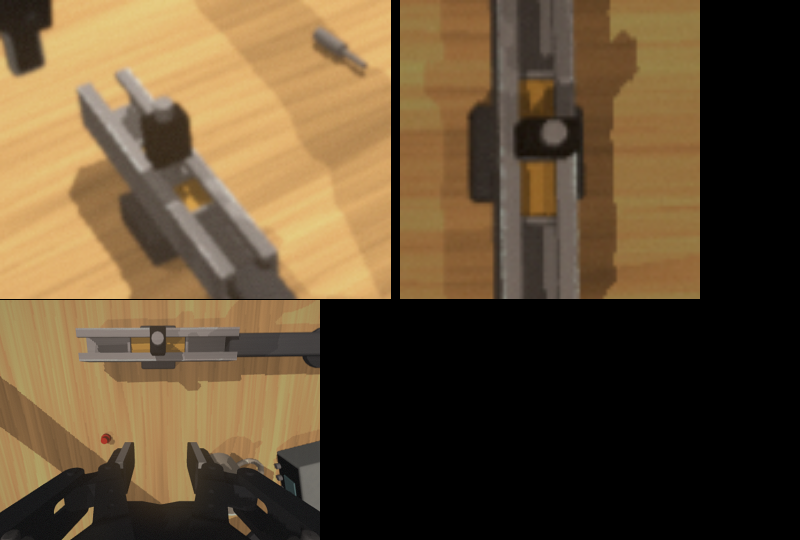

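The foot stands upright in the strut, square across the slot over the middle of the brass plate. The bystanders in view are in place and the gripper is clear.

```bash
python3 -c "
from bench import sign_off
print(sign_off())"
```

```text
the job is handed in; nothing more can be done
None
```

The mount foot is locked upright and square under both strut lips; it held a pull of about 12 N for just over a second, and I let go and handed the job in at about 17 s.

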